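# Refill the spring-fed mineral stone feeder

### The arm

A 7-joint arm with a two-finger parallel gripper is mounted at the origin on the work surface. World frame = base frame: x ahead of the robot, y to its left, z up, the work surface at z = 0. Lengths are in mm, angles in rad, forces in N, time in s.
With the tool pointing down it reaches from about 400 to 875 mm from the base axis. Payload 6.5 kg.
Tool frame: the origin (TCP) lies on the front face of the gripper's body, between the roots of the fingers; the fingertips stand 73 mm ahead of it and the grasp point (between the pads) lies 54 mm ahead of it; z points along the fingers, y is the direction in which the jaws open and shut (so a half turn about z gives the same grasp; the last joint's range is limited). The gripper opens to 85 mm and grips with 20 to 120 N. Pads are 22 mm wide; open, the fingers measure 114 mm over their backs; the gripper's body (76 mm by 85 mm) begins 54 mm behind the grasp point. The pads swing forward as they close: fully open they stand 13 mm farther back than shut.
Start: joints at [-1.314, 0.536, -0.004, 1.538, 0.003, 1.067, -0.071], TCP at [206.188, 616.422, 303.89] pointing down, gripper open.
Joint ranges: [-2.7, 2.7], [-0.37, 2.16], [-1.27, 1.26], [0.24, 2.4], [-1.31, 4.45], [0.19, 1.91], [-2.76, 2.76]. Speed limits (rad/s): [2.39, 2.39, 3.14, 3.14, 3.14, 3.14, 3.14].

### API

Orientations are given as a unit quaternion [w, x, y, z].
In Python, from rig import robot gives the robot as it stands. The module is installed in compiled form; this text tells all that it offers.
- The arm moves only by the tool drive_tool, never from a script. Its argument "targets" is a list that holds one entry, the list of rows, each a list of 5 numbers: the opening, from 0 (shut) to 1 (fully open), then the shift along the world's x, y, z in m, then the turn about the world's z in degrees. In form: [[[grip, tx, ty, tz, roll], ...]]. A call has 1 to 10 rows; each row shifts and turns the pose as measured when the row begins; what a row does not reach is not made up. A row lasts 1/8 s, in which the tool goes at most 62.5 mm and 10.7 degrees, less where a joint would pass 70% of its speed; a pose out of reach is approached as far as the arm can. A call is refused whole if a number of a shift passes 0.0625 or a number of a turn 10.7, either way. A call with a gripper value outside its range is refused whole. The fingers move at their own pace and stop on an object; "grip_force" is the grip in N (left out, the last holds). Time passes only in rows, so rows that do not move let the fingers close. It gives the time, the measured TCP pose, the force and the opening at its end, in the units of the state.
- robot.get_state(): the state, without advancing time (a new reading comes with each control period).
- robot.grab_frame(name): name is "scene" or "top"; returns (picture, depth): 400x640x3 uint8, red, green, blue; 400x640 float32, mm along the optical axis (not along the pixel's ray), 0 where there is no reading.
- robot.get_calibration(name): a dict with "intrinsics" (3x3 intrinsics, pixels), "R" (3x3) and "t" (3): a world point X has camera coordinates R X + t. Camera axes: x right, y down, z forward; pixel columns grow to the right and rows downward; lengths in mm; the calibration is good to about 2 mm. A picture is of the moment at which its call begins. get_calibration takes no time and is no camera call.
- robot.sign_off(): hands the job in, once; it reports no verdict.
The state is a dict: "clock": time; "joint_pos": joint angles; "qd": joint speeds; "effort": joint torques, N m; "tool_pos": TCP position; "tool_rot": TCP orientation; "wrist_force": force on the tool from outside, world axes, zero at the start; "wrist_torque": the same for the moment, N m; "gripper_width": finger opening in mm.
Only numpy, scipy, OpenCV 4.12 (cv2) and the standard library are available. Lean on these libraries where they do the work, as an engineer would, in place of code of your own. Each camera call takes 0.05 s, during which the arm holds its last target.

### The job

Take the round mineral stone that fits the steel spring feeder (the same size as the one already in it) off the turntable, lay it boss up in the feeder's mouth and push it straight down onto the pile until the catches snap out over its foot, then let go and leave it held down there. Do not knock over the glass jar.

Things in the scene. Friction and masses are not known exactly. Their poses are not given: they have to be found in the camera images.
- stone: The stone to load, pale, round, stepped: foot 60 mm across and 14 mm thick, on it a boss 44 mm across and 20 mm high; 34 mm tall, 0.1-0.2 kg. Stands boss up on the turntable (white disc, 320 mm across, top 30 mm above the bench, turns stiffly). Origin: centre of its underside, z up. Not wanted, same material: feet of 42 mm (on the turntable), 84 mm and 58 mm square (on the bench).
- feeder: Fixed slippery steel well, 66 mm inside, foot 120. Origin: centre of the foot's underside, z up the axis. The mouth widens from 66 mm at height 111 to 81 mm at the rim, height 127. 4 sprung catches reach in to 25.5 mm from the axis, flat undersides at height 90. They hold down the foot of a stone already inside (foot's top at 90, boss top at 110). One laid on it stands with its underside at 110.
- follower (a joint): Sprung platform under the pile, m, grows downwards: 0 with one stone held under the catches (start), 0.034 with two, stops at 0.052. Lifts with 5 N at 0, plus 0.06 N per mm. Push the laid stone down at its middle (3 to 14 N on the way) till its boss top is near 104 mm above the feeder's origin, 6 mm past the catch point: they snap out over its foot; let go, it rises to 110 and stays.
- jar: Glass jar with wire clip-top lid, diameter 80, height 108 mm, standing on the turntable. Jar, bowl (104 mm across), stone and the smaller stone stand 95 mm from its centre, a quarter turn apart, in any order. Origin: centre of the jar's underside, z up. Not to be knocked over.
Mind the look-alikes: they are no part of the job. What is shaped like the stone but yellow is not meant.

How it is judged (in metres and radians):
At the end, for the whole second after the job is handed in: The 60 mm stone is at rest, released, boss up (within 10 degrees), within 10 mm of the well's axis, held under the catches on the first stone: underside 66 to 80 mm above the feeder's origin (76 when right), platform at 0.028 to 0.044 m (0.034 when right) (horizontal distance between stone and feeder below 0.01 m and z of stone in the frame of feeder between 0.066 and 0.08 m and angle between stone's own z axis and vertical below 0.17 rad and value of joint follower between 0.028 and 0.044 m and linear speed of stone below 0.02 m/s); the robot touches nothing.
It fails at once if the glass jar is knocked over (angle between jar's own z axis and vertical above 0.6 rad).
It also fails if it takes over 42 s, if anything falls off the work surface, if the arm or the gripper's body presses on something with over 40 N, if the wrist force passes 120 N, or if a joint passes its speed limit or range.

## Working session

There is one attempt and no reset: what is moved stays moved. The work goes in short steps, Python scripts to look and compute and a tool call to move; the robot and the scene stay as the last step left them, time stands still between calls to the robot, and variables do not carry over. Pictures are saved under pics/ and viewed, and the job is handed in when it is done.

Besides the shell and the picture viewer there is one more tool, called after "Request:" as name(argument=value, ...), one argument or row to a line, values as JSON. drive_tool: Moves the arm, as the interface text tells. Its arguments: {"type":"object","properties":{"targets":{"type":"array","items":{"type":"array","items":{"type":"array","items":{"type":"number"}}}},"grip_force":{"type":"number"}},"required":["targets"]}

```bash
mkdir -p pics; cat > h.py <<'E'
import numpy as np, cv2
from rig import robot
def grab(n,tag):
    p,d=robot.grab_frame(n); cv2.imwrite(f'pics/{tag}.png',p[:,:,::-1]); np.save(f'pics/{tag}_d.npy',d); return p,d
def pt(n,u,v,depth):
    c=robot.get_calibration(n);K=c['intrinsics'];X=np.linalg.inv(K)@np.array([u,v,1.])*depth
    return c['R'].T@(X-c['t'])
def ray(n,u,v,z):
    c=robot.get_calibration(n);K=c['intrinsics'];o=-c['R'].T@c['t'];d=c['R'].T@np.linalg.inv(K)@np.array([u,v,1.])
    return o+d*(z-o[2])/d[2]
def cloud(n,d):
    c=robot.get_calibration(n);K=c['intrinsics'];v,u=np.mgrid[0:400,0:640]
    X=np.stack([(u-K[0,2])/K[0,0]*d,(v-K[1,2])/K[1,1]*d,d],-1)
    W=(X-np.asarray(c['t']))@np.asarray(c['R']); W[d==0]=np.nan; return W
E
python3 - <<'E'
from h import *
for n in('scene','top'):
    grab(n,n+'0'); c=robot.get_calibration(n); print(n,c['intrinsics'],-c['R'].T@c['t'],c['R'][2])
print(robot.get_state())
E
```

```text
scene [[367.32923232   0.         318.60047894]
 [  0.         367.32923232 196.85542616]
 [  0.           0.           1.        ]] [ 983.22972217 -404.68432429  822.85983882] [-0.38525501  0.35541288 -0.85162214]
top [[467.03661123   0.         323.56091233]
 [  0.         467.03661123 189.67679385]
 [  0.           0.           1.        ]] [ 584.54068417  -98.60871309 1210.68332635] [ 0.03640055  0.03054609 -0.99887033]
{'clock': 0.1, 'joint_pos': array([-1.31421409,  0.53708468, -0.0044581 ,  1.53877707,  0.00262038,
        1.06733113, -0.07120832]), 'qd': array([ 0.00047256, -0.00298214, -0.00247186, -0.00157398,  0.00064335,
        0.00053357,  0.0022688 ]), 'effort': array([ 1.74791167e-03, -5.84564388e+01,  1.05147019e+00, -2.59773642e+01,
        1.26072153e-02,  4.59266827e-03,  1.56510112e-05]), 'tool_pos': array([206.03612709, 615.98975478, 303.10308139]), 'tool_rot': array([-6.56353796e-05,  1.60646937e-01,  9.87011614e-01, -7.94528566e-04]), 'wrist_force': array([ 0.2118529 ,  0.46253946, -0.00691034]), 'wrist_torque': array([-0.03338381, -0.01614575, -0.04111213]), 'gripper_width': 85.03053671210904}
```

View pics/scene0.png

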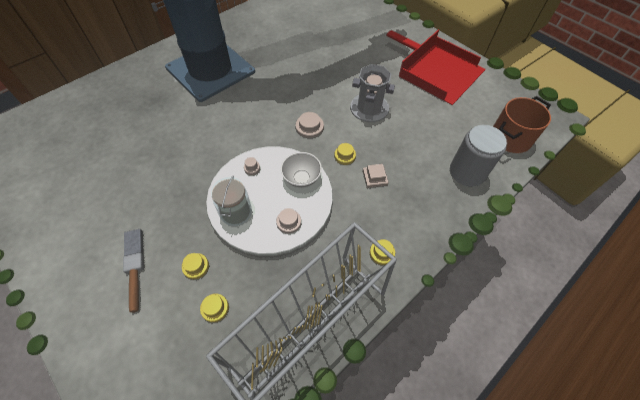

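View pics/top0.png

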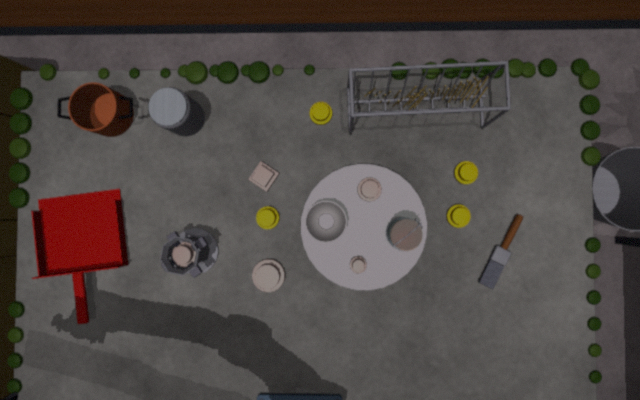

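Candidates (scene / top pixels):
- Larger turntable stone: (289,219) / (370,188).
- Smaller turntable stone: (251,165) / (359,264).
- 84 mm bench stone: (309,124) / (268,275).
- Square bench stone: (376,175) / (263,176).
- Five yellow ones.

The jar is at (231,200) / (405,233), the bowl at (301,172) / (327,220) and the feeder at (372,90) / (183,254). The larger stone on the turntable is my choice, so I'll measure it next.

```bash
python3 - <<'E'
from h import *
for n in('scene','top'):
    d=np.load(f'pics/{n}0_d.npy'); W=cloud(n,d)
    pts={'scene':dict(stone=(289,214),small=(251,162),big=(309,120),sq=(376,170),jar=(231,188),bowl=(301,178),feeder=(375,78),base=(205,80),disc=(270,230)),
     'top':dict(stone=(370,188),small=(359,264),big=(268,275),sq=(263,176),jar=(405,233),bowl=(327,220),feeder=(183,254),base=(300,397),disc=(340,260))}[n]
    for k,(u,v) in pts.items(): print(n,k,W[v,u].round(0))
    np.save(f'pics/{n}0_W.npy',W)
p=cv2.imread('pics/scene0.png');t=cv2.imread('pics/top0.png')
a=cv2.resize(p[140:250,200:330],None,fx=4,fy=4,interpolation=cv2.INTER_CUBIC)
b=cv2.resize(p[55:125,340:410],None,fx=5,fy=5,interpolation=cv2.INTER_CUBIC)
cv2.imwrite('pics/c1.png',a);cv2.imwrite('pics/c2.png',b)
cv2.imwrite('pics/c3.png',cv2.resize(t[160:295,300:435],None,fx=4,fy=4,interpolation=cv2.INTER_CUBIC))
cv2.imwrite('pics/c4.png',cv2.resize(t[220:290,150:230],None,fx=6,fy=6,interpolation=cv2.INTER_CUBIC))
E
```

```text
scene stone [ 629. -172.   65.]
scene small [ 447. -149.   65.]
scene big [415.  76.  37.]
scene sq [664.  95.  32.]
scene jar [ 526. -249.  136.]
scene bowl [555. -73.  38.]
scene feeder [471. 278. 110.]
scene base [ 51. -48.  15.]
scene disc [ 618. -224.   32.]
top stone [ 631. -178.   60.]
top small [ 445. -150.   62.]
top big [412.  78.  31.]
top sq [662.  91.  33.]
top jar [ 525. -252.  136.]
top bowl [551. -71.  35.]
top feeder [472. 268. 109.]
top base [104.  -3.  16.]
top disc [ 451. -104.   30.]
```

View pics/c1.png

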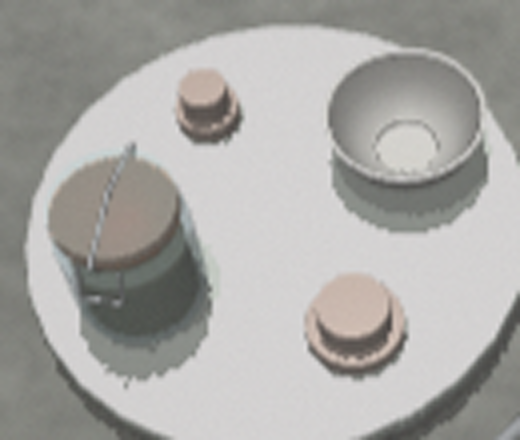

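View pics/c3.png

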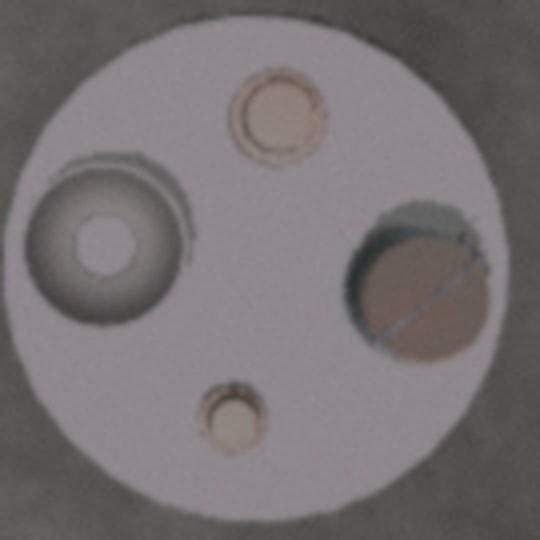

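View pics/c2.png

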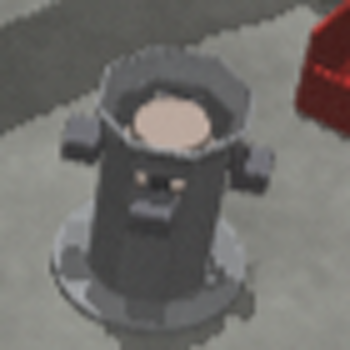

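View pics/c4.png

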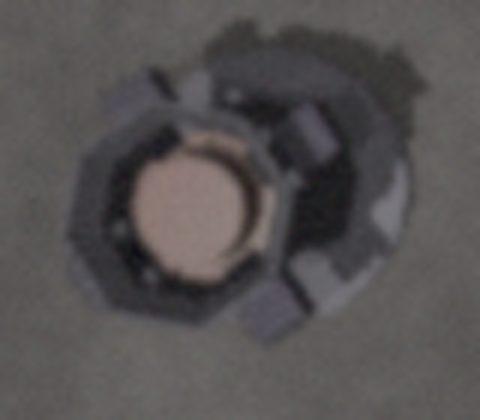

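The crops show the wanted stone: pale, round and stepped, at scene (289,219) and top (370,188), with the smaller one clearly apart. The feeder stands at scene (372,90), with a held stone's boss inside it. Next I'll measure both from the two views.

```bash
cat > m.py <<'E'
from h import *
def line(n,u,v):
    c=robot.get_calibration(n);K=c['intrinsics'];o=-c['R'].T@c['t'];d=c['R'].T@np.linalg.inv(K)@np.array([u,v,1.]);return o,d/np.linalg.norm(d)
def tri(a,b):
    (o1,d1),(o2,d2)=a,b; A=np.stack([d1,-d2],1); s=np.linalg.lstsq(A,o2-o1,rcond=None)[0]
    p,q=o1+s[0]*d1,o2+s[1]*d2; return (p+q)/2,np.linalg.norm(p-q)
def mask(bgr):
    b,g,r=[bgr[:,:,i].astype(float) for i in range(3)]
    return ((r-b)/(r+1)>0.10)&((r-b)/(r+1)<0.45)&(r>70)
E
python3 - <<'E'
from m import *
box={'scene':dict(stone=(270,200,310,240),held=(355,65,395,92)),'top':dict(stone=(350,170,392,208),held=(168,238,200,270))}
zt={'stone':64,'held':110}
L={}
for n in box:
    im=cv2.imread(f'pics/{n}0.png');W=np.load(f'pics/{n}0_W.npy');m=mask(im)
    for k,(a,b,c,d) in box[n].items():
        mm=np.zeros_like(m);mm[b:d,a:c]=m[b:d,a:c]
        fx,fy=mm.nonzero()[::-1]
        pts=np.array([ray(n,u,v,zt[k]-10) for u,v in zip(fx,fy)])
        z=W[:,:,2]; tp=mm&(abs(z-zt[k])<8 if n=='scene' else abs(z-zt[k])<9)
        cs=cv2.findContours(tp.astype(np.uint8),cv2.RETR_EXTERNAL,cv2.CHAIN_APPROX_NONE)[0]
        cc=max(cs,key=cv2.contourArea);e=cv2.fitEllipse(cv2.convexHull(cc))
        P=np.array([ray(n,u,v,zt[k]) for u,v in cc[:,0]]);(cx,cy),r=cv2.minEnclosingCircle(P[:,:2].astype(np.float32))
        print(n,k,'ell',np.round(e[0],1),np.round(e[1],1),'onplane',ray(n,*e[0],zt[k]).round(1),'mec',round(cx,1),round(cy,1),round(2*r,1),'zmed',np.nanmedian(z[tp]).round(1), mm.sum(),tp.sum())
        L[n,k]=line(n,*e[0])
for k in zt: print(k,tri(L['scene',k],L['top',k]))
# rim & jaw dir
for n in box:
    W=np.load(f'pics/{n}0_W.npy');q=(abs(W[:,:,0]-472)<75)&(abs(W[:,:,1]-272)<75)
    for lo,hi in((119,135),(3,12)):
        s=W[q&(W[:,:,2]>lo)&(W[:,:,2]<hi)]
        if len(s)>5:
            (cx,cy),r=cv2.minEnclosingCircle(s[:,:2].astype(np.float32));print(n,lo,len(s),cx,cy,2*r,s.mean(0))
from scipy.spatial.transform import Rotation as R
w=robot.get_state()['tool_rot'];print(R.from_quat([*w[1:],w[0]]).as_matrix().round(3))
E
```

```text
scene stone ell [287.9 216.8] [16.9 18.7] onplane [ 633.3 -178.7   64. ] mec 633.3 -178.3 45.4 zmed 64.7 446 250
scene held ell [373.9  79.3] [10.3 16. ] onplane [472.2 272.3 110. ] mec 471.8 271.4 46.5 zmed 110.9 140 128
top stone ell [369.5 188.5] [17.5 17.6] onplane [ 629.1 -176.2   64. ] mec 629.2 -176.2 43.5 zmed 63.7 404 253
top held ell [181.6 254.6] [18.3 18.7] onplane [470.9 271.5 110. ] mec 470.6 271.4 45.0 zmed 109.2 395 274
stone (array([ 629.54704691, -176.54255289,   56.160076  ]), np.float64(0.46313886680421174))
held (array([471.3266991 , 272.30936668, 109.31338697]), np.float64(1.4105205883109408))
scene 119 234 472.0336608886719 272.7071533203125 92.98360443115234 [468.61038455 278.30107118 125.03134866]
scene 3 524 476.8638916015625 264.917724609375 184.0039520263672 [486.14264285 255.97982892   6.72322944]
top 119 317 470.20733642578125 272.770751953125 94.16786193847656 [468.21821179 278.59117551 124.33878249]
top 3 581 467.8529052734375 273.030517578125 191.3926239013672 [481.67174692 251.67859284   5.85482399]
[[-0.948  0.317 -0.   ]
 [ 0.317  0.948 -0.002]
 [-0.    -0.002 -1.   ]]
```

Stone at about (630.5, -177): boss top is 64 by depth in both views, though triangulation gives 56, and the disc top is 30. Feeder axis is at about (471.3, 272): held boss is 109–110, rim about 125. Both agree with the text and are within reach. Moving now.

Request:
drive_tool(
  targets=[
    [[1,0.027,-0.052,0,0],[1,0.027,-0.052,0,0],[1,0.027,-0.052,0,0],[1,0.027,-0.052,0,0],[1,0.027,-0.052,0,0],[1,0.027,-0.052,0,0],[1,0.027,-0.052,0,0],[1,0.027,-0.052,0,0],[1,0.027,-0.052,0,0],[1,0.027,-0.052,0,0]],
  ],
  grip_force=40,
)

```text
clock: 1.35
tool_pos: [477.4, 81.7, 300.7]
tool_rot: [-0.001, 0.156, 0.988, -0.001]
wrist_force: [0.6, 0.6, -0.5]
gripper_width: 85.1
```

Remaining to the stone: (+153, -259).

Request:
drive_tool(
  targets=[
    [[1,0.03,-0.05,0,0],[1,0.03,-0.05,0,0],[1,0.03,-0.05,0,0],[1,0.03,-0.05,-0.02,0],[1,0.03,-0.05,-0.03,0],[1,0,0,0,0]],
  ],
)

```text
clock: 2.1
tool_pos: [628.1, -177.4, 249.9]
tool_rot: [-0.001, 0.158, 0.987, -0.002]
wrist_force: [-0.5, 0.4, 0.6]
gripper_width: 85.4
```

Request:
drive_tool(
  targets=[
    [[1,0.002,0,-0.05,0],[1,0,0,-0.03,0],[1,0,0,0,0]],
  ],
)

```text
clock: 2.48
tool_pos: [630.3, -175.6, 168.2]
tool_rot: [-0.001, 0.158, 0.987, -0.001]
wrist_force: [-0.4, 0.0, 0.4]
gripper_width: 85.2
```

```bash
python3 - <<'E'
from h import *
for n in('scene','top'): grab(n,n+'1')
a=cv2.imread('pics/scene1.png')[120:260,180:360];b=cv2.imread('pics/top1.png')[140:300,280:460]
b=cv2.resize(b,(180,140+20))
cv2.imwrite('pics/c5.png',cv2.resize(np.hstack([cv2.copyMakeBorder(a,0,20,0,0,0),b]),None,fx=2.2,fy=2.2,interpolation=cv2.INTER_CUBIC))
E
```

```text
(no output)
```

View pics/c5.png

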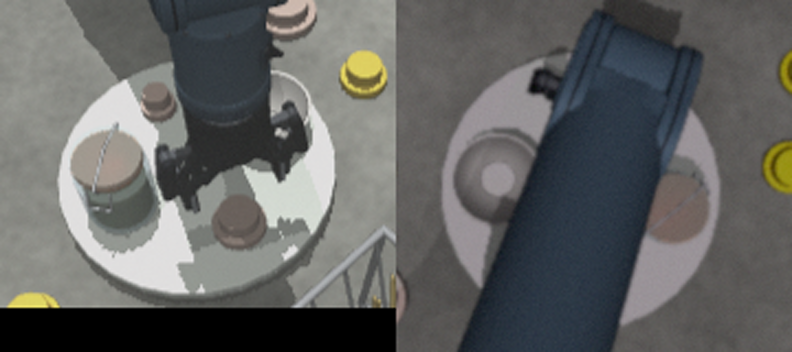

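The scene view (left) shows the open gripper just above the stone, which sits at about full-frame (288,221). Neither jar nor bowl is near the fingers. Going down to TCP z 119 and closing.

Request:
drive_tool(
  targets=[
    [[1,0,-0.001,-0.03,0],[1,0,0,-0.019,0],[1,0,0,0,0]],
  ],
)

```text
clock: 2.95
tool_pos: [635.2, -177.0, 126.5]
tool_rot: [0.005, 0.157, 0.988, -0.001]
wrist_force: [0.9, 0.5, -0.9]
gripper_width: 85.3
```

Request:
drive_tool(
  targets=[
    [[1,-0.004,0,-0.005,0],[1,0,0,0,0]],
  ],
)

```text
clock: 3.2
tool_pos: [632.0, -177.3, 123.3]
tool_rot: [0.007, 0.157, 0.988, -0.001]
wrist_force: [0.7, -0.1, 0.0]
gripper_width: 85.3
```

```bash
python3 - <<'E'
from h import *
s=robot.get_state();print(s)
grab('scene','scene2')
cv2.imwrite('pics/c6.png',cv2.resize(cv2.imread('pics/scene2.png')[140:260,210:360],None,fx=4,fy=4,interpolation=cv2.INTER_CUBIC))
E
```

```text
{'clock': 3.2, 'joint_pos': array([ 0.02825085,  0.77785131,  0.25924023,  1.64494416, -0.26771228,
        0.73987947,  1.667587  ]), 'qd': array([-0.00267256, -0.01566526,  0.00389412, -0.02152418,  0.00107835,
        0.0004164 , -0.00082554]), 'effort': array([-2.06728693e-02, -6.27313399e+01,  6.75519213e+00, -1.95304102e+01,
       -2.52958525e-03, -1.11145321e-01,  1.87391520e-02]), 'tool_pos': array([ 631.99799596, -177.28121866,  123.32241887]), 'tool_rot': array([ 0.00679664,  0.15713295,  0.98755338, -0.00116861]), 'wrist_force': array([ 0.731325  , -0.12688318,  0.03291198]), 'wrist_torque': array([-0.03283094,  0.02948086, -0.01041859]), 'gripper_width': 85.2974420863214}
```

View pics/c6.png

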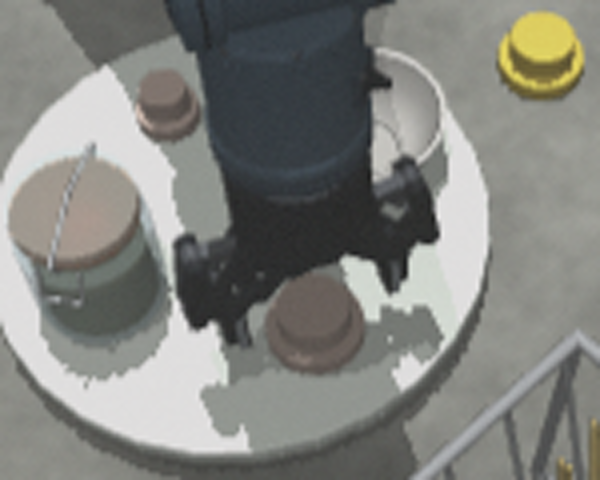

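The crop shows the fingertips at (240,340) and (395,285). Their midpoint (317,312) sits on the boss top at (317,308), so it is centred. Closing.

Request:
drive_tool(
  targets=[
    [[0.4,-0.001,0,-0.003,0],[0,0,0,0,0],[0,0,0,0,0],[0,0,0,0,0]],
  ],
)

```text
clock: 3.75
tool_pos: [632.2, -177.6, 121.9]
tool_rot: [0.008, 0.157, 0.988, -0.001]
wrist_force: [-0.1, 0.5, -1.0]
gripper_width: 41.8
```

Request:
drive_tool(
  targets=[
    [[0,0,0,0,0],[0,0,0,0,0]],
  ],
)

```text
clock: 4.0
tool_pos: [632.2, -177.6, 121.8]
tool_rot: [0.008, 0.157, 0.988, -0.001]
wrist_force: [-0.9, 0.1, 1.2]
gripper_width: 41.9
```

```bash
python3 - <<'E'
from h import *
s=robot.get_state();print(s['wrist_force'],s['gripper_width'])
grab('scene','scene3')
cv2.imwrite('pics/c7.png',cv2.resize(cv2.imread('pics/scene3.png')[140:260,210:360],None,fx=4,fy=4,interpolation=cv2.INTER_CUBIC))
E
```

```text
[-0.94613238  0.07050595  1.18268336] 41.889869250876636
```

View pics/c7.png

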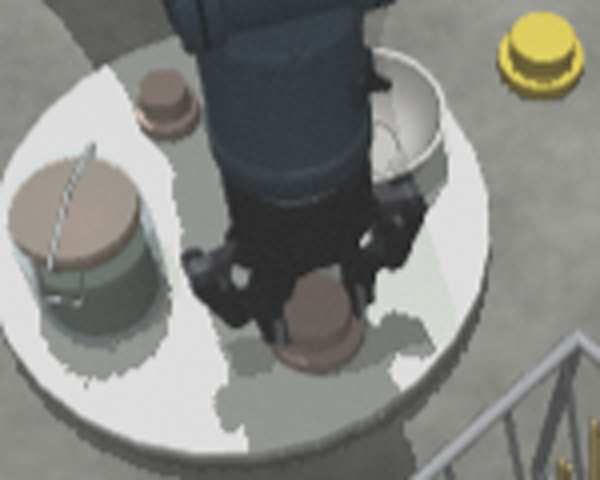

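The pads hold the boss (width is steady at 41.9). Lifting.

Request:
drive_tool(
  targets=[
    [[0,0,0,0.02,0],[0,0,0,0.05,0],[0,0,0,0.06,0],[0,0,0,0.0,0]],
  ],
  grip_force=50,
)

```text
clock: 4.55
tool_pos: [631.2, -177.6, 258.1]
tool_rot: [0.008, 0.157, 0.988, -0.001]
wrist_force: [0.0, -0.7, -2.9]
gripper_width: 41.9
```

```bash
python3 - <<'E'
from h import *
s=robot.get_state();print(s['tool_pos'],s['tool_rot'],s['wrist_force'],s['gripper_width'])
grab('scene','scene4')
cv2.imwrite('pics/c8.png',cv2.resize(cv2.imread('pics/scene4.png')[100:260,190:390],None,fx=4,fy=3.7,interpolation=cv2.INTER_CUBIC))
E
```

```text
[ 631.16963179 -177.56444181  258.06755007] [ 0.0080198   0.15734488  0.98751031 -0.00128554] [ 0.00460221 -0.66645932 -2.93709196] 41.89079864774943
```

View pics/c8.png

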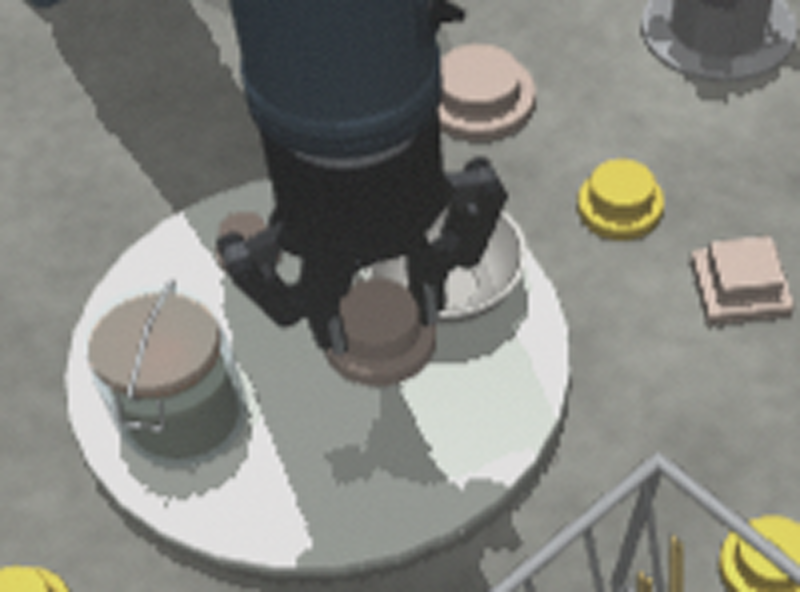

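It is lifted, and the picture shows the stone level in the jaws at crop (380,335). Stone underside is 92 mm below the TCP. Heading to the feeder.

Request:
drive_tool(
  targets=[
    [[0,-0.016,0.045,0,0],[0,-0.016,0.045,0,0],[0,-0.016,0.045,0,0],[0,-0.016,0.045,0,0],[0,-0.016,0.045,0,0],[0,-0.016,0.045,0,0],[0,-0.016,0.045,0,0],[0,-0.016,0.045,0,0],[0,-0.016,0.045,0,0],[0,0,0,0,0]],
  ],
)

```text
clock: 5.85
tool_pos: [469.1, 238.7, 245.0]
tool_rot: [-0.005, 0.157, 0.988, -0.006]
wrist_force: [-0.0, -0.8, -1.8]
gripper_width: 42.1
```

Request:
drive_tool(
  targets=[
    [[0,0.001,0.02,0.004,0],[0,0.001,0.012,0,0],[0,0,0,0,0]],
  ],
)

```text
clock: 6.22
tool_pos: [470.9, 270.8, 247.8]
tool_rot: [-0.006, 0.158, 0.987, -0.007]
wrist_force: [0.4, -0.4, -1.2]
gripper_width: 41.2
```

```bash
python3 - <<'E'
from m import *
s=robot.get_state();print(s['tool_pos'],s['tool_rot'],s['wrist_force'],s['gripper_width'])
for n in('scene','top'): grab(n,n+'5')
cv2.imwrite('pics/c9.png',cv2.resize(cv2.imread('pics/scene5.png')[30:140,310:440],None,fx=5,fy=5,interpolation=cv2.INTER_CUBIC))
cv2.imwrite('pics/c10.png',cv2.resize(cv2.imread('pics/top5.png')[200:300,120:250],None,fx=4,fy=4,interpolation=cv2.INTER_CUBIC))
E
```

```text
[470.89177128 270.80254489 247.84390793] [-0.00565     0.15786604  0.98741873 -0.00711591] [ 0.35217207 -0.40018064 -1.15132549] 41.247801743997144
```

View pics/c9.png

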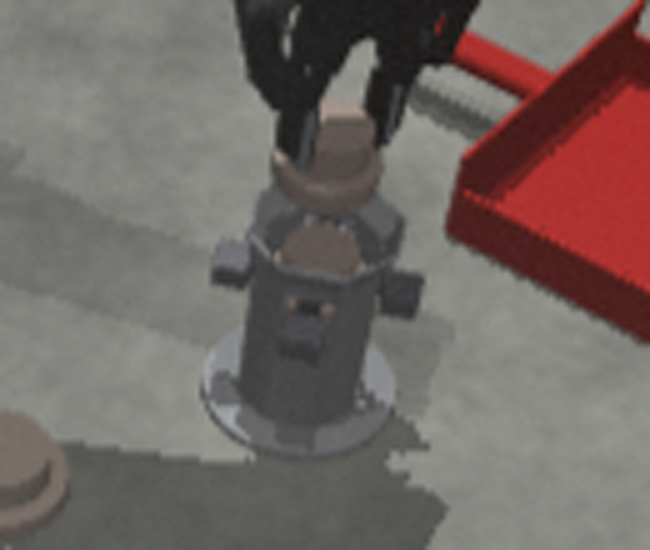

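View pics/c10.png

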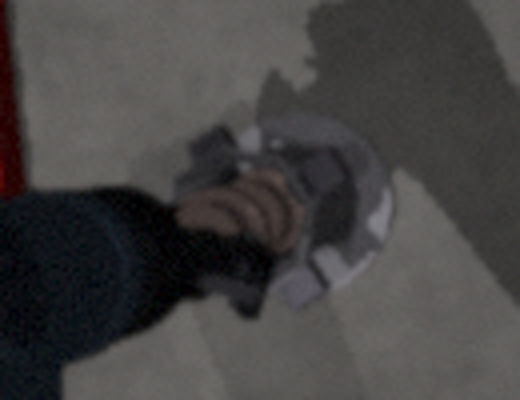

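```bash
python3 - <<'E'
from m import *
# foot widest points in crop c9 (272,165),(383,165)-ish
for z in (156,163,170): print(z,ray('scene',310+328/5,30+170/5,z).round(1))
im=cv2.imread('pics/scene5.png');m=mask(im)
W=cloud('scene',np.load('pics/scene5_d.npy'))
q=m&(W[:,:,2]>150)&(W[:,:,2]<215)&(abs(W[:,:,0]-471)<60)&(abs(W[:,:,1]-272)<60)
s=W[q];print(len(s),np.percentile(s,[1,50,99],axis=0).round(0))
f=s[(s[:,2]>158)&(s[:,2]<175)]
(cx,cy),r=cv2.minEnclosingCircle(f[:,:2].astype(np.float32));print(len(f),cx,cy,2*r)
# top view
W=cloud('top',np.load('pics/top5_d.npy'))
q=(W[:,:,2]>158)&(W[:,:,2]<178)&(abs(W[:,:,0]-471)<50)&(abs(W[:,:,1]-272)<50)
s=W[q];print(len(s),np.percentile(s,[1,50,99],axis=0).round(0));(cx,cy),r=cv2.minEnclosingCircle(s[:,:2].astype(np.float32));print(cx,cy,2*r)
E
```

```text
156 [465.5 276.7 156. ]
163 [470.9 269.6 163. ]
170 [476.4 262.4 170. ]
309 [[452. 241. 159.]
 [480. 261. 175.]
 [496. 291. 193.]]
154 468.65069580078125 269.06768798828125 59.00776290893555
124 [[464. 241. 160.]
 [486. 256. 169.]
 [495. 288. 177.]]
474.39288330078125 265.88409423828125 55.41598892211914
```

The stone's foot is at about (469,269), 59 mm across, and the well axis is at (471,272). Nudging by +2/+2 and going down toward underside 112.

Request:
drive_tool(
  targets=[
    [[0,0.002,0.002,-0.015,0],[0,0,0,-0.01,0],[0,0,0,0,0]],
  ],
)

```text
clock: 6.7
tool_pos: [473.2, 269.7, 220.5]
tool_rot: [-0.006, 0.16, 0.987, -0.008]
wrist_force: [0.5, -0.5, -1.6]
gripper_width: 41.5
```

Request:
drive_tool(
  targets=[
    [[0,-0.001,0.003,-0.007,0],[0,0,0.001,-0.005,0],[0,0,0,-0.003,0],[0,0,0,0,0]],
  ],
)

```text
clock: 7.2
tool_pos: [472.2, 274.0, 204.5]
tool_rot: [-0.006, 0.16, 0.987, -0.008]
wrist_force: [0.2, -0.2, -2.8]
gripper_width: 41.7
```

Underside is about 112.5 and there is no contact yet. A bit more.

Request:
drive_tool(
  targets=[
    [[0,0,-0.001,-0.002,0],[0,0,0,0,0]],
  ],
)

```text
clock: 7.45
tool_pos: [472.5, 273.0, 202.7]
tool_rot: [-0.006, 0.16, 0.987, -0.008]
wrist_force: [0.0, 0.3, -1.4]
gripper_width: 41.8
```

```bash
python3 - <<'E'
from m import *
s=robot.get_state();print(s['tool_pos'],s['tool_rot'],s['wrist_force'],s['gripper_width'])
grab('scene','scene6')
cv2.imwrite('pics/c11.png',cv2.resize(cv2.imread('pics/scene6.png')[30:140,310:440],None,fx=5,fy=5,interpolation=cv2.INTER_CUBIC))
E
```

```text
[472.45625687 272.98639874 202.74480771] [-0.00568365  0.15990043  0.98708539 -0.00787242] [ 0.03010999  0.27701715 -1.37935015] 41.841758800966424
```

View pics/c11.png

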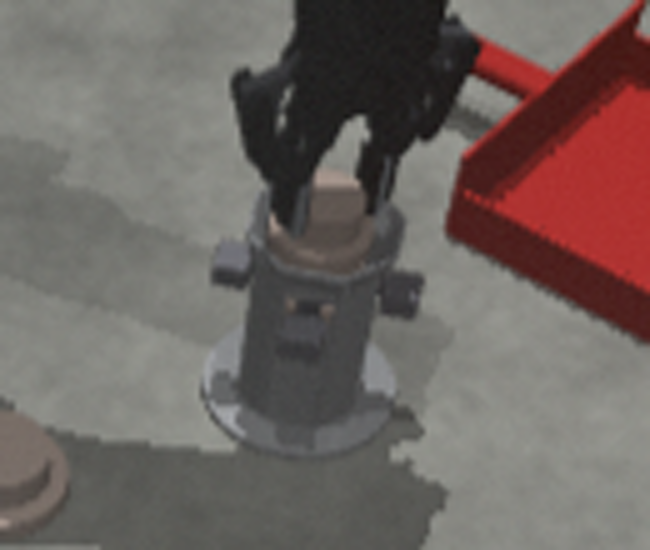

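The stone sits in the mouth, centred. Releasing gently, then rising.

Request:
drive_tool(
  targets=[
    [[0.62,0,0,0,0],[0.7,0,0,0,0],[0.7,0,0,0.01,0],[0.7,0,0,0.04,0],[0.7,0,0,0.04,0],[0,0,0,0,0]],
  ],
)

```text
clock: 8.25
tool_pos: [473.3, 273.2, 298.3]
tool_rot: [-0.005, 0.16, 0.987, -0.007]
wrist_force: [-0.1, -0.3, 0.1]
gripper_width: 42.7
```

```bash
python3 - <<'E'
from m import *
s=robot.get_state();print(s['tool_pos'],s['tool_rot'],s['wrist_force'],s['gripper_width'])
for n in('scene','top'): grab(n,n+'7')
W=cloud('scene',np.load('pics/scene7_d.npy'));im=cv2.imread('pics/scene7.png');m=mask(im)
q=m&(abs(W[:,:,0]-471)<45)&(abs(W[:,:,1]-272)<45)&(W[:,:,2]>100)&(W[:,:,2]<160)
t=q&(W[:,:,2]>136);s=W[t];print(len(s),np.median(s[:,2]));(cx,cy),r=cv2.minEnclosingCircle(s[:,:2].astype(np.float32));print(cx,cy,2*r)
A=np.c_[s[:,:2]-s[:,:2].mean(0),np.ones(len(s))];print('plane',np.linalg.lstsq(A,s[:,2],rcond=None)[0])
cv2.imwrite('pics/c12.png',cv2.resize(im[30:140,310:440],None,fx=5,fy=5,interpolation=cv2.INTER_CUBIC))
E
```

```text
[473.26606731 273.21345712 298.31487343] [-0.00453446  0.1601411   0.98706024 -0.00680829] [-0.11714389 -0.32869262  0.09832876] 42.72200500480602
165 144.6654031705043
469.34783935546875 271.8859558105469 46.32151412963867
plane [-7.10442286e-02  7.07474465e-02  1.43879572e+02]
```

View pics/c12.png

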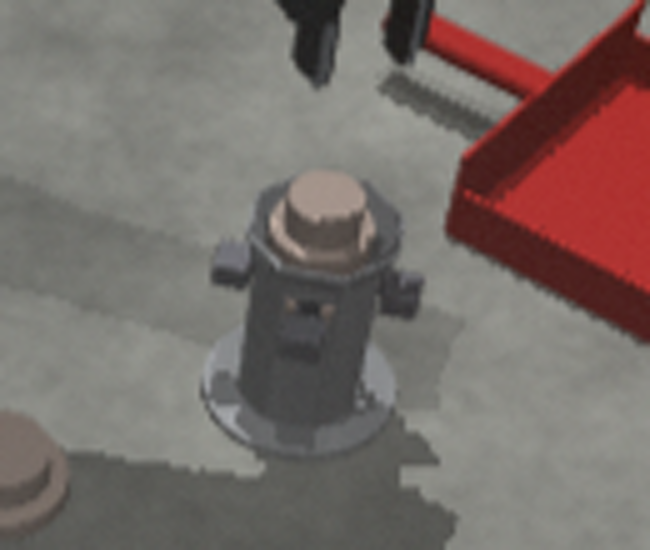

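The stone lies boss up in the mouth: boss top 144, centre about (470,272). Closing the fingers fully and approaching for the push (contact expected near TCP 217).

Request:
drive_tool(
  targets=[
    [[0,-0.001,0,-0.03,0],[0,0,0,-0.02,0],[0,0,0,-0.01,0],[0,0,0,0,0]],
  ],
)

```text
clock: 8.85
tool_pos: [468.7, 271.4, 230.5]
tool_rot: [-0.009, 0.16, 0.987, -0.011]
wrist_force: [0.8, -0.4, 0.7]
gripper_width: -0.0
```

Request:
drive_tool(
  targets=[
    [[0,0.003,0.002,-0.006,0],[0,0.001,0,-0.004,0],[0,0,0,0,0]],
  ],
)

```text
clock: 9.22
tool_pos: [473.6, 273.9, 220.7]
tool_rot: [-0.008, 0.16, 0.987, -0.01]
wrist_force: [-0.2, -0.6, 0.5]
gripper_width: -0.0
```

Tip is at about (472,272.5), just above the boss. Pushing in steps.

Request:
drive_tool(
  targets=[
    [[0,0,0,-0.006,0],[0,0,0,-0.006,0],[0,0,0,0,0]],
  ],
)

```text
clock: 9.6
tool_pos: [474.3, 274.2, 208.9]
tool_rot: [-0.007, 0.16, 0.987, -0.01]
wrist_force: [-0.7, -0.1, 2.0]
gripper_width: 0.0
```

Request:
drive_tool(
  targets=[
    [[0,-0.001,0,-0.005,0],[0,-0.001,-0.001,-0.005,0],[0,0,0,-0.005,0],[0,0,0,0,0]],
  ],
)

```text
clock: 10.1
tool_pos: [474.3, 274.2, 194.9]
tool_rot: [-0.005, 0.16, 0.987, -0.007]
wrist_force: [0.2, -0.5, 1.0]
gripper_width: -0.6
```

```bash
python3 - <<'E'
from m import *
s=robot.get_state();print(s['wrist_force'],s['wrist_torque'])
im,_=grab('scene','scene8');im2,_=grab('top','top8')
cv2.imwrite('pics/c13.png',cv2.resize(im[30:140,310:440,::-1],None,fx=5,fy=5,interpolation=cv2.INTER_CUBIC))
E
```

```text
[ 0.22489385 -0.48534244  1.00924435] [-0.01147323 -0.09422276  0.00035274]
```

View pics/c13.png

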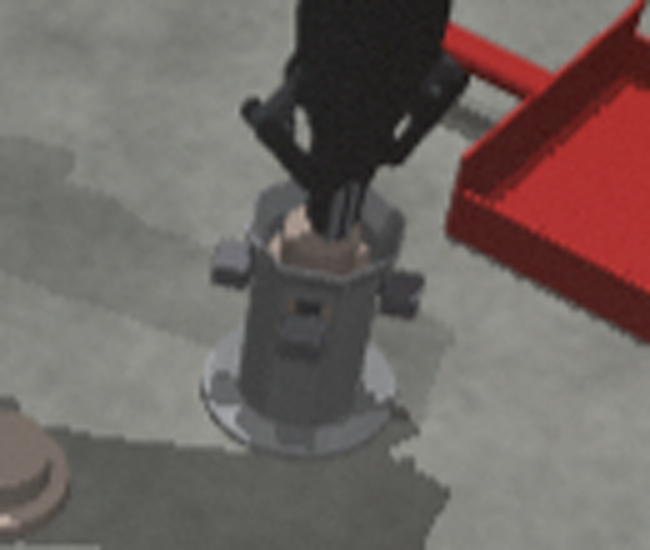

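The stone is going down in the well under the fingers. The tip is about 4 mm off toward +x/+y, so I'll correct that while pushing on.

Request:
drive_tool(
  targets=[
    [[0,-0.002,-0.001,-0.003,0],[0,-0.002,-0.001,-0.004,0],[0,0,0,0,0]],
  ],
)

```text
clock: 10.58
tool_pos: [471.8, 273.1, 188.8]
tool_rot: [-0.003, 0.16, 0.987, -0.006]
wrist_force: [0.0, -1.3, 1.3]
gripper_width: 0.2
```

Request:
drive_tool(
  targets=[
    [[0,0,0,-0.004,0],[0,0,0,-0.004,0],[0,0,0,0,0]],
  ],
)

```text
clock: 10.95
tool_pos: [471.5, 273.0, 180.2]
tool_rot: [-0.003, 0.16, 0.987, -0.006]
wrist_force: [1.3, 0.2, 3.9]
gripper_width: 0.1
```

Request:
drive_tool(
  targets=[
    [[0,0,0,-0.003,0],[0,0,0,-0.003,0],[0,0,0,0,0]],
  ],
)

```text
clock: 11.32
tool_pos: [471.5, 273.0, 173.8]
tool_rot: [-0.003, 0.16, 0.987, -0.006]
wrist_force: [0.5, 0.6, 4.0]
gripper_width: -0.0
```

```bash
python3 - <<'E'
from m import *
s=robot.get_state();print(s['wrist_force'],s['tool_pos'])
im,_=grab('scene','scene9')
cv2.imwrite('pics/c14.png',cv2.resize(im[30:140,310:440,::-1],None,fx=5,fy=5,interpolation=cv2.INTER_CUBIC))
E
```

```text
[0.53841909 0.5549152  3.95197261] [471.54166469 273.0027905  173.75389051]
```

View pics/c14.png

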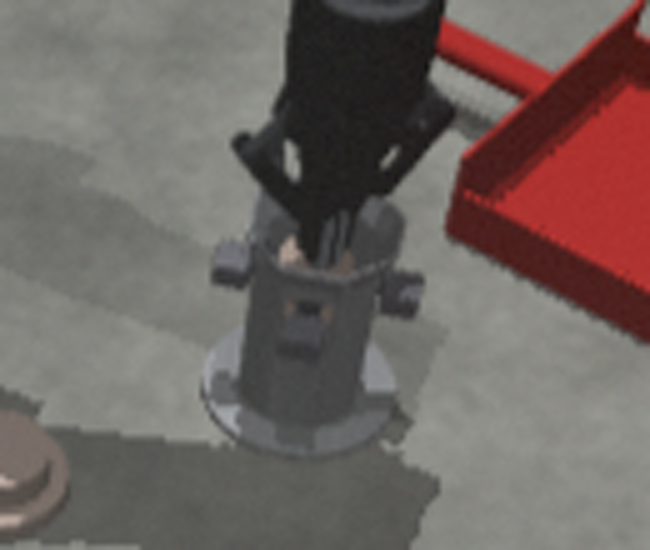

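Tip is at about 101, past the 104 snap point. Now I'll rise slowly and check that the boss stays near 110.

Request:
drive_tool(
  targets=[
    [[0,0,0,0.005,0],[0,0,0,0.01,0],[0,0,0,0.03,0],[0,0,0,0.06,0],[0,0,0,0.06,0],[0,0,0,0,0]],
  ],
)

```text
clock: 12.12
tool_pos: [467.4, 270.8, 343.9]
tool_rot: [-0.007, 0.16, 0.987, -0.009]
wrist_force: [0.0, -0.7, 0.1]
gripper_width: -0.1
```

```bash
python3 - <<'E'
from m import *
s=robot.get_state();print(s['wrist_force'],s['tool_pos'],s['clock'])
im,d=grab('scene','scene10')
W=cloud('scene',d);m=mask(im[:,:,::-1])
q=m&(abs(W[:,:,0]-471)<45)&(abs(W[:,:,1]-272)<45)&(W[:,:,2]>70)&(W[:,:,2]<160)
s=W[q];print(len(s),np.percentile(s[:,2],[5,25,50,75,95]).round(1))
s=s[s[:,2]>104];(cx,cy),r=cv2.minEnclosingCircle(s[:,:2].astype(np.float32));print(cx,cy,2*r)
A=np.c_[s[:,:2]-s[:,:2].mean(0),np.ones(len(s))];print('plane',np.linalg.lstsq(A,s[:,2],rcond=None)[0])
cv2.imwrite('pics/c15.png',cv2.resize(im[30:140,310:440,::-1],None,fx=5,fy=5,interpolation=cv2.INTER_CUBIC))
cv2.imwrite('pics/s10.png',im[:,:,::-1])
E
```

```text
[ 0.02012289 -0.69761041  0.09390372] [467.35967051 270.78479221 343.87373731] 12.125
152 [ 90.7 109.9 111.2 112.2 113.2]
476.2451477050781 263.69696044921875 63.412017822265625
plane [ 2.81539705e-02 -8.57782567e-02  1.11491818e+02]
```

View pics/c15.png

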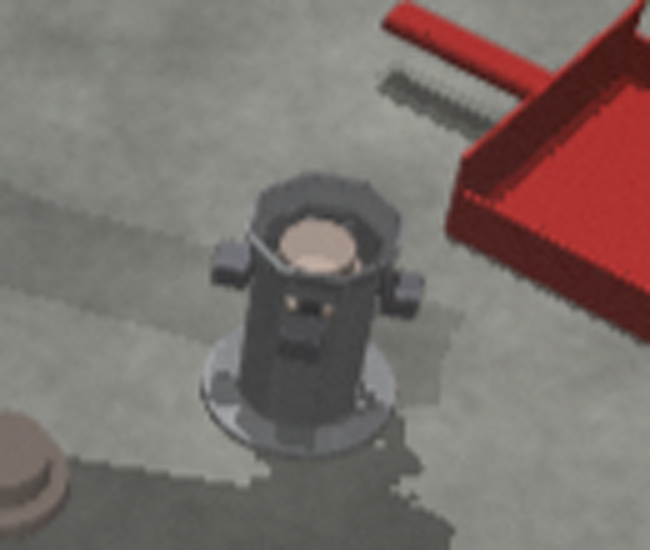

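View pics/s10.png

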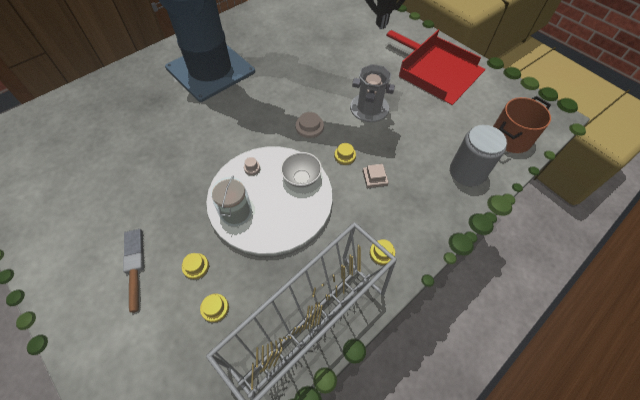

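```bash
python3 - <<'E'
from m import *
for t in ('scene0','scene10'):
    im=cv2.imread(f'pics/{t}.png');W=cloud('scene',np.load(f'pics/{t}_d.npy'));m=mask(im)
    mm=np.zeros_like(m);mm[65:92,355:395]=m[65:92,355:395];tp=mm&(abs(W[:,:,2]-110)<8)
    cs=cv2.findContours(tp.astype(np.uint8),0,cv2.CHAIN_APPROX_NONE)[0];c=max(cs,key=cv2.contourArea);e=cv2.fitEllipse(cv2.convexHull(c))
    k=np.zeros(m.shape,np.uint8);cv2.drawContours(k,[c],-1,1,-1);k=cv2.erode(k,np.ones((3,3),np.uint8))>0
    s=W[k&tp];A=np.c_[s[:,:2]-s[:,:2].mean(0),np.ones(len(s))]
    print(t,e,ray('scene',*e[0],110).round(1),np.linalg.lstsq(A,s[:,2],rcond=None)[0].round(3))
E
```

```text
scene0 ((373.9391784667969, 79.32341003417969), (10.284581184387207, 15.981526374816895), 93.09032440185547) [472.2 272.3 110. ] [ 4.30000e-02 -4.90000e-02  1.11157e+02]
scene10 ((373.61920166015625, 79.08277130126953), (10.42319107055664, 16.612361907958984), 98.42766571044922) [470.9 272.3 110. ] [-7.00000e-03 -6.00000e-03  1.11339e+02]
```

Boss top is at the same height, place and level as the first stone had at the start, so it is held. The robot is clear, so I'm handing in.

```bash
python3 -c "
from rig import robot; print(robot.sign_off())"
```

```text
the job is handed in; nothing more can be done
None
```

I took the 60 mm stone off the turntable by its boss and laid it boss up in the feeder's mouth. I then pushed it down with closed fingers to a tip height of about 101 mm, backed off, and handed the job in at about 12 s.

**Last checks:**
- **Held height:** after letting go, the boss top reads about 111 mm. The first stone read the same at the start through the same view, so the stone looks caught under the catches.
- **Position and tilt:** the stone is level within about 0.01 rad and within 2 mm of the well axis.
- **Surroundings:** the jar stands upright, and the gripper is more than 150 mm above the feeder.

**Disagreements:**
- **Stone height:** triangulating the stone's boss top on the turntable gave 56 mm, where depth and the text gave 64 mm. I used 64.
- **Grip width:** the gripper read 42 mm on the 44 mm boss.
- **Push force:** it read only 1–4 N, against the 3–14 N given.
- **Tilt fit:** a first, coarse tilt fit that also picked up foot pixels was unreliable, so I redid it on the boss top only.
- **Platform position:** I could not read the platform directly; I inferred it from the boss height.

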